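# Hang the backing plate and hold the gear for its profile photo

### The job

Set up a profile photo of the big gear: lift the white backing plate out of its slotted stand by its grip tab, hook it over the station's horizontal rail close to one end, slide it along, still hooked, until it is centred on the pointer and the band in the middle of the rail, and let go of it. Then pick up the big gear by its hub, carry it clear of the parts bins, and finish while still holding it steady and level, hub up, centred about 1 cm above the tip of the station's upright pin: do not put it down or let go. The gear must never touch the bins or the station, and the other things on the bench stay where they are.

Things in the scene. Friction and masses are not known exactly. Their poses are not given: they have to be found in the camera images.
- station: Fixed aluminium photo station with T-shaped base 12 mm thick: spine 70 mm wide, x = -175 to +115 mm; cross bar 330 mm long (y) at x = +115. Origin on the bench under the upright pin; z up; x points from the small black camera (x = -165 to -92, top at 121 mm) past the pin to the rail. Thin dark pointer blade behind the rail at x = +150, y = 0, top at 162 mm. Place and yaw vary.
- pin_tip (a point): Tip of the station's upright steel pin, 12 mm in diameter, 90 mm above the bench; axes as the station's.
- rail_mark (a point): Top of the rail at its middle (thin black band, in line with pointer and pin), 176 mm above the bench, 110 mm beyond the pin; axes as the station's, so y runs along the rail. The rail is a round steel bar 12 mm in diameter between two posts at y = -150 and +150 mm, whose black clamps reach 181 mm high and inward to |y| = 141 mm.
- plate: Loose backing plate, 0.28 kg, upright in the stand at the start, seat 135 mm above the bench, axes as the stand's within a few degrees. Origin at the seat: middle of the underside of its hook straps, which rests on the rail's top when hung. z up, y along its width. White sheet 100 mm wide, 4 thick, z = -125 to 0, x = -14 to -10 mm; dark counterweight lip 100 wide, x = 10 to 18, z = -40 to 0.
- plate_tab (a point): Centre of the plate's grip tab, 32 mm straight above the seat: tab 10 mm thick (x), 32 mm wide (y), 40 mm high, standing on a cross bar whose top is 12 mm above the seat. Below, the 20 mm gap (x = -10 to +10 mm of the plate) between sheet and lip is open downward: it is lowered straight down on the rail and hangs balanced, either way round. Sideways, the long sheet must not cross the rail.
- stand: Fixed black stand, 60 x 124 x 60 mm high, origin on the bench under the plate's seat; the sheet's lower edge stands in its slot (6 mm wide along y, at x = -12 mm, 50 mm deep), so the plate must be raised 50 mm to leave it. Stand and big gear change sides from one time to the next.
- gear: Big loose steel gear lying on the bench hub up, about 0.38 kg (varies). Origin at the centre of its underside, z up. Toothed disc 66 mm over the teeth, 16 mm thick; hub 26 mm in diameter standing on it from z = 16 to 46 mm; bore 15 mm right through.
- bin_left: Fixed open parts bin at the robot's left of the station, 160 (x) x 80 (y) x 75 mm high, origin at the centre of its underside.
- bin_right: The same bin at the right of the station.
- gear_mid: Bystander: small steel gear, 40 mm over the teeth, 20 mm high; origin at the centre of its underside.
- gear_small: Bystander: steel pinion, 26 mm over the teeth, 22 mm high; origin at the centre of its underside.
- coupling: Bystander: two aluminium blocks joined by a shaft, 125 mm long (x), 30 mm wide, 40 mm high; origin at the centre of its underside.
- screwdriver: Bystander: screwdriver lying along its x axis, origin under its middle.
- loupe: Bystander: black magnifier, 48 mm diameter, 36 mm high; origin at the centre of its underside.
- bottle: Bystander: white bottle, 48 mm diameter, 120 mm high; origin at the centre of its underside.
- caliper: Bystander: steel caliper lying flat, 200 mm long (y), 12 mm high; origin at the middle of its beam.

How it is judged:
By the outcome, as a careful person would: the job done as asked, in the order asked, and still so for the second after the job is handed in, while the arm keeps its last pose, push and grip.
It also fails if it takes over 54 s, if anything falls off the work surface, if the arm or the gripper's body presses on something with over 40 N, if the wrist force passes 120 N, or if a joint passes its speed limit or range.

### The arm

A 6-joint arm with a two-finger parallel gripper is mounted at the origin on the work surface. World frame = base frame: x ahead of the robot, y to its left, z up, the work surface at z = 0. Lengths are in m, angles in rad, forces in N, time in s.
With the tool pointing down it reaches from about 0.375 to 0.925 m from the base axis. Payload 5.7 kg.
Tool frame: the origin (TCP) lies on the centre line of the jaws, within the pads' length; the fingertips stand 25 mm ahead of it and the grasp point (between the pads) lies 6 mm ahead of it (robot.tip_extent is the distance from the TCP to the fingertips, in m); z points along the fingers, y is the line along which they close (so a half turn about z gives the same grasp; the last joint's range is limited). The gripper opens to 88 mm and grips with 3 to 60 N. Pads are 20 mm wide; open, the fingers measure 115 mm over their backs; the gripper's body (75 mm by 178 mm) begins 61 mm behind the grasp point.
Start: joints at [-1.311, 0.359, 1.51, -0, 1.272, -0.115], TCP at [0.22, -0.558, 0.248] pointing down, gripper open.
Joint ranges: [-2.97, 2.97], [-1.01, 2.36], [0.21, 2.38], [-0.96, 4.11], [0.2, 2.71], [-2.98, 2.98]. Speed limits (rad/s): [2.39, 2.39, 3.14, 3.14, 3.14, 3.14].

### API

Orientations are given as [roll, pitch, yaw] about the fixed x, y, z axes, in that order (R = Rz(yaw) Ry(pitch) Rx(roll)).
In Python, from workcell import robot, job, read_camera, current_clock, current_joint_pos, current_joint_velocities, current_joint_efforts, current_tool_pos, current_tool_rot, current_force, current_torque, current_finger_gap, current_gripper_force gives the robot as it stands (robot), with the cameras as plain functions, the job (job) and the readings as plain functions. Calls block until the motion is done:
- robot.move_ptp(position, orientation): joint-space move of the TCP to a pose.
- robot.move_linear(position, max_speed=0.15, frame=None, max_force=None): straight line of the TCP; frame=None keeps the orientation; max_speed is the mean speed in m/s. With max_force (N) it stops when the force on the tool has changed by that much, and returns True; else False.
- robot.movej(angles): joint-space move.
- robot.set_gripper(opening, grasp_force=None): finger opening in m; grasp_force is the grip in N (None keeps the last); returns when the fingers have stopped.
- robot.pause(seconds).
- robot.ik(position, orientation): joint angles nearest the present ones, or None.
- read_camera(name): name is "scene" or "top" or "wrist"; returns a dict with "img" (384x512x3 uint8, red, green, blue), "intrinsics" (3x3 intrinsics, pixels), "distortion" ([k1, k2, p1, p2, k3] as OpenCV has them; the pictures are not rectified), "cam_to_world" (4x4, takes a point from camera to world coordinates). Camera axes: x right, y down, z forward; pixel columns grow to the right and rows downward; lengths in m; the calibration is good to about 2 mm. A picture is of the moment at which its call begins. There is no depth.
A pose or a line that the arm cannot do raises robot.Unreachable and nothing moves.
- job.hand_in(): hands the job in; it is judged then, once.
Readings, each from a call of its own:
- current_clock(): time.
- current_joint_pos(): joint angles.
- current_joint_velocities(): joint speeds.
- current_joint_efforts(): joint torques, N m.
- current_tool_pos(): TCP position.
- current_tool_rot(): TCP orientation.
- current_force(): force on the tool from outside, world axes, zero at the start.
- current_torque(): the same for the moment, N m.
- current_finger_gap(): finger opening in m.
- current_gripper_force(): force on a finger pad.
Only numpy, scipy, OpenCV 4.12 (cv2) and the standard library are available. Lean on these libraries where they do the work, as an engineer would, in place of code of your own. Each camera call takes 0.05 s, during which the arm holds its last target. There are 200 camera calls.

## Working session

There is one attempt and no reset: what is moved stays moved. The work goes in short steps, each a Python script; the robot and the scene stay as the last script left them, time stands still between calls to the robot, and variables do not carry over. Pictures are saved under pics/ and viewed, at most 10 in all, crops included, and the job is handed in when it is done.

```bash
mkdir -p pics; ls; python3 - <<'E'
from workcell import robot, job, read_camera, current_clock, current_joint_pos, current_joint_velocities, current_joint_efforts, current_tool_pos, current_tool_rot, current_force, current_torque, current_finger_gap, current_gripper_force
import cv2,numpy as np
for n in ("scene","top"):
    c=read_camera(n); cv2.imwrite(f"pics/{n}0.png",c["img"][...,::-1])
    np.savez(f"{n}0.npz",**c)
    print(n,c["intrinsics"].tolist(),c["distortion"],np.round(c["cam_to_world"],3).tolist())
print(current_clock(),current_tool_rot(),robot.tip_extent)
E
```

```text
pics
workcell.py
scene [[361.21671708954534, 0.0, 257.7403916801795], [0.0, 361.21671708954534, 189.77150475614042], [0.0, 0.0, 1.0]] [-0.03414666  0.          0.          0.          0.        ] [[-0.681, 0.597, -0.424, 1.155], [0.732, 0.543, -0.411, 0.551], [-0.015, -0.59, -0.807, 1.193], [0.0, 0.0, 0.0, 1.0]]
top [[483.184737031452, 0.0, 256.2621533120217], [0.0, 483.184737031452, 190.03821565913756], [0.0, 0.0, 1.0]] [0.03243354 0.         0.         0.         0.        ] [[0.021, -0.996, 0.086, 0.497], [-1.0, -0.023, -0.015, 0.026], [0.017, -0.086, -0.996, 1.586], [0.0, 0.0, 0.0, 1.0]]
0.1 [-3.13992173e+00 -1.82494799e-04  3.74799310e-01] 0.025
```

View pics/scene0.png

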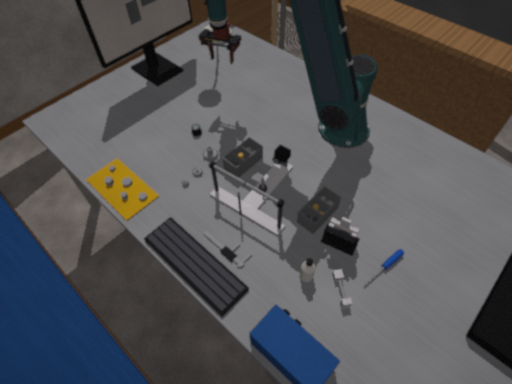

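View pics/top0.png

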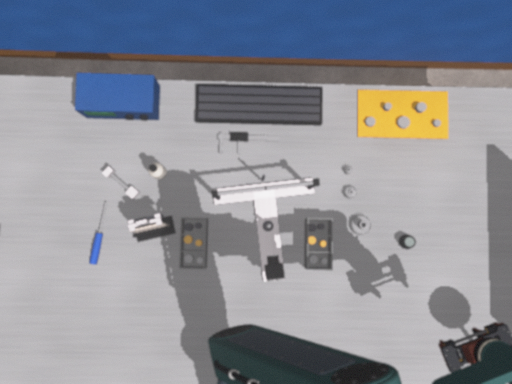

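The scene view shows the plate in its stand at (342,232), the station at centre, and the gear near (210,153). In the top view the stand is at (150,226), the pin near (267,226), the rail from (215,193) to (316,182), and the gear at (360,224). I'll enlarge the top view next.

```bash
cat > h.py <<'E'
import cv2,numpy as np
from workcell import robot, job, read_camera, current_clock, current_joint_pos, current_joint_velocities, current_joint_efforts, current_tool_pos, current_tool_rot, current_force, current_torque, current_finger_gap, current_gripper_force
def rays(c,px):
    """pixels -> camera centre and world directions"""
    u=cv2.undistortPoints(np.float64(px).reshape(-1,1,2),c["intrinsics"],c["distortion"])[:,0]
    T=c["cam_to_world"]; return T[:3,3],np.c_[u,np.ones(len(u))]@T[:3,:3].T
def on_z(c,px,z):
    o,d=rays(c,px); return o+d*((z-o[2])/d[:,2])[:,None]
def tri(cs,pxs):
    """least-squares crossing of one ray per view; returns point, rms miss"""
    A=np.zeros((3,3));b=np.zeros(3);P=[]
    for c,p in zip(cs,pxs):
        o,d=rays(c,p);d=d[0]/np.linalg.norm(d[0]);M=np.eye(3)-np.outer(d,d);A+=M;b+=M@o;P.append((M,o))
    x=np.linalg.solve(A,b);return x,np.sqrt(np.mean([np.sum((M@(x-o))**2) for M,o in P]))
def proj(c,X):
    T=np.linalg.inv(c["cam_to_world"]);return cv2.projectPoints(np.float64(X).reshape(-1,3),cv2.Rodrigues(T[:3,:3])[0],T[:3,3],c["intrinsics"],c["distortion"])[0][:,0]
def load(n): return dict(np.load(n+".npz"))
def snap(n,f):
    c=read_camera(n);cv2.imwrite(f"pics/{f}.png",c["img"][...,::-1]);np.savez(f+".npz",**c);return c
E
python3 - <<'E'
from h import *
t=load("top0")
im=t["img"][...,::-1]
a=cv2.resize(im[150:290,110:430],None,fx=2.5,fy=2.5,interpolation=cv2.INTER_CUBIC)
cv2.imwrite("pics/topc.png",a)
for n,p,z in [("pin",(267,226),.09),("railL",(215,193),.181),("railR",(316,182),.181),("gear",(360,224),.046),("tab",(147,218),.18),("standR",(172,228),.06)]: print(n,on_z(t,p,z).round(3))
E
```

```text
pin [[ 0.516 -0.033  0.09 ]]
railL [[0.607 0.124 0.181]]
railR [[ 0.646 -0.17   0.181]]
gear [[ 0.529 -0.33   0.046]]
tab [[0.53  0.318 0.18 ]]
standR [[0.503 0.264 0.06 ]]
```

View pics/topc.png

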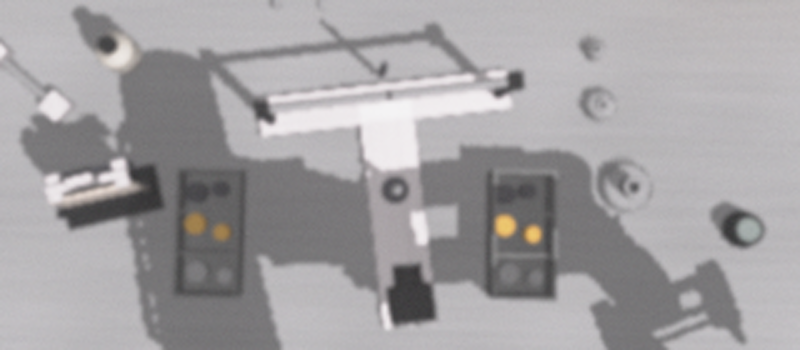

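The enlarged top view confirms the station yaw is about 7°. The pin is at (395,190), the rail middle near (388,92), the gear hub at (628,186), and the plate (white bits) at (90,180) on its black stand. Next are wrist views from several places.

```bash
python3 - <<'E'
from h import *
yw=np.radians(97.5-180)
def go(p):
    robot.move_ptp(p,[np.pi,0,yw]); print(p,round(current_clock(),2),current_joint_pos().round(2))
for p,f in [((.53,-.33,.33),"wg"),((.56,-.03,.42),"ws"),((.52,.27,.42),"wp1"),((.52,.35,.42),"wp2")]:
    try: go(p)
    except Exception as e: print(p,repr(e));continue
    c=snap("wrist",f)
print(c["cam_to_world"].round(3),current_tool_pos())
ims=[load(f)["img"][...,::-1] for f in ("wg","ws","wp1","wp2")]
a=np.vstack([np.hstack(ims[:2]),np.hstack(ims[2:])])
cv2.imwrite("pics/w4.png",cv2.resize(a,(800,600),interpolation=cv2.INTER_AREA))
E
```

```text
(0.53, -0.33, 0.33) 2.21 [-0.67  0.34  1.34 -0.    1.47  2.34]
(0.56, -0.03, 0.42) 3.46 [-0.18  0.19  1.33 -0.    1.62  2.83]
(0.52, 0.27, 0.42) 8.23 [ 0.36  0.23  1.27 -0.    1.63 -2.91]
(0.52, 0.35, 0.42) 8.7 [ 0.48  0.3   1.18 -0.    1.66 -2.79]
[[-0.991 -0.128 -0.035  0.529]
 [-0.133  0.954  0.269  0.277]
 [-0.001  0.272 -0.962  0.557]
 [ 0.     0.     0.     1.   ]] [0.51989341 0.34998305 0.41977674]
```

View pics/w4.png

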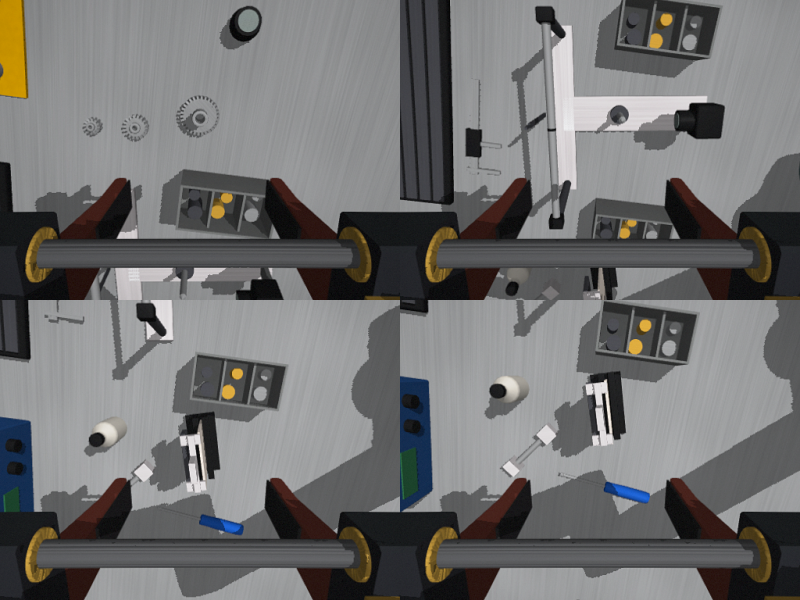

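The wrist views show the gear with its hub at (199,118) in the first, and the rail, band (551,130), pin (619,115) and pointer in the second. The third and fourth show the plate on its stand at (200,450) and (605,410), with the sheet side toward the robot and the tab visible. I'll enlarge the plate and rail views.

```bash
python3 - <<'E'
from h import *
def crop(f,x,y,w,h,s): return cv2.resize(load(f)["img"][y:y+h,x:x+w,::-1],(w*s,h*s),interpolation=cv2.INTER_NEAREST)
a=np.hstack([crop("wp1",216,135,80,120,5),crop("wp2",226,85,80,120,5)])
cv2.imwrite("pics/pl.png",a)
E
```

```text
(no output)
```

View pics/pl.png

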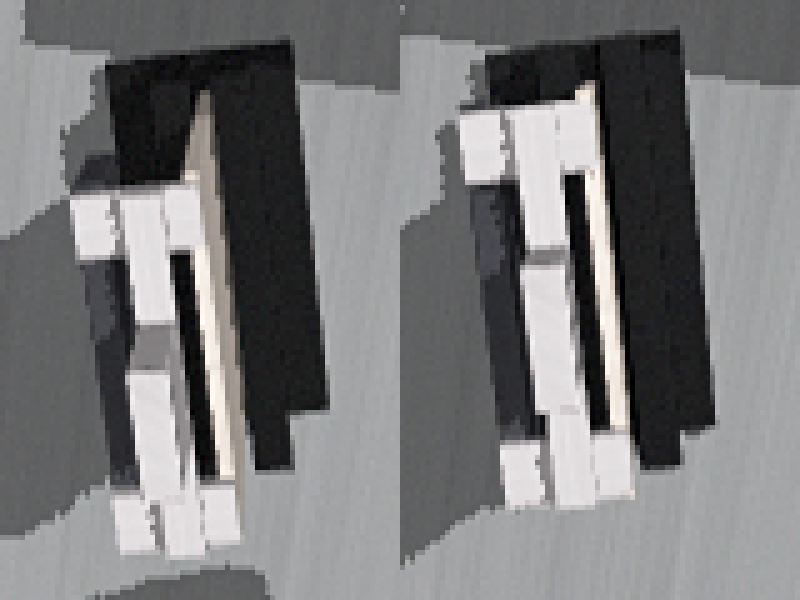

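The plate views show the tab top with its −y edge at (150,371) / (543,263) and its +y edge at (163,499) / (557,410). The cross bar's ends and straps are clear, and the sheet is on the robot side (plate x ≈ world +x). Next I'll triangulate these and look at the station and gear details.

```bash
python3 - <<'E'
from h import *
A,B=load("wp1"),load("wp2")
f1=lambda p:(216+p[0]/5-.5,135+p[1]/5-.5)
f2=lambda p:(226+(p[0]-400)/5-.5,85+p[1]/5-.5)
for n,a,b in [("tab-y L",(127,372),(520,264)),("tab-y R",(172,370),(567,263)),("tab+y L",(140,500),(535,413)),("tab+y R",(187,498),(580,408)),
 ("bar+y L",(165,557),(556,509)),("bar+y R",(205,555),(596,507)),("bar-y L",(120,189),(515,107)),("bar-y R",(163,186),(557,104)),
 ("sL",(71,195),(458,113)),("sR",(198,184),(590,102)),("s+L",(118,556),(508,509)),("s+R",(242,542),(635,498))]:
    x,e=tri([A,B],[f1(a),f2(b)]);print(n,x.round(4),round(e*1e3,2))
def crop(f,x,y,w,h,s): return cv2.resize(load(f)["img"][y:y+h,x:x+w,::-1],(w*s,h*s),interpolation=cv2.INTER_NEAREST)
c=np.zeros((600,640,3),np.uint8)
c[:,:320]=crop("ws",150,0,160,300,2); c[:280,340:620]=crop("wg",220,115,70,70,4); c[300:540,340:600]=crop("top0",255,180,65,60,4)
cv2.imwrite("pics/st.png",c)
E
```

```text
tab-y L [0.5283 0.3188 0.1884] 0.15
tab-y R [0.5183 0.3174 0.1872] 0.22
tab+y L [0.5211 0.3512 0.1834] 0.19
tab+y R [0.511  0.3484 0.1857] 0.37
bar+y L [0.5119 0.382  0.1453] 0.17
bar+y R [0.5019 0.3803 0.1447] 0.08
bar-y L [0.5348 0.2882 0.1379] 0.62
bar-y R [0.5247 0.2863 0.137 ] 0.23
sL [0.5474 0.2914 0.1377] 0.0
sR [0.5166 0.2848 0.1361] 0.24
s+L [0.5238 0.3839 0.144 ] 0.37
s+R [0.4922 0.3785 0.1378] 0.01
```

View pics/st.png

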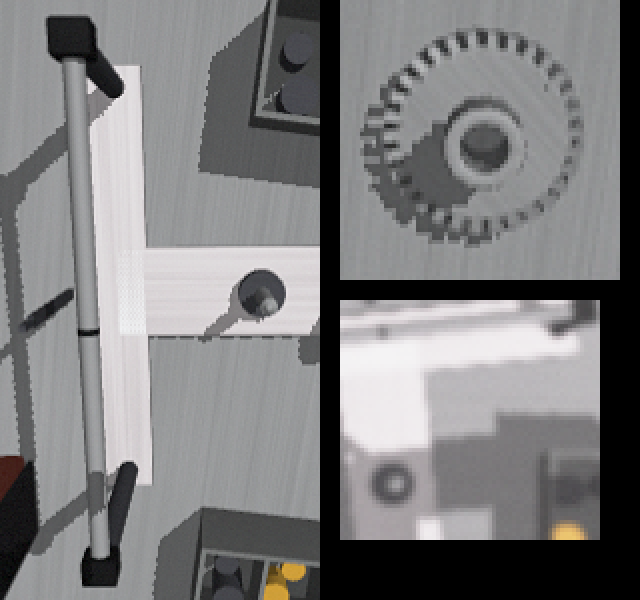

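The station view shows the band at (88,332), the pin tip at (267,305), and the rail ends at (74,60) and (98,555). The gear hub top is at (485,147), and the top-view pin tip is at (394,485) with the band at (382,331).

```bash
python3 - <<'E'
from h import *
S,T,G,C=load("ws"),load("top0"),load("wg"),load("scene0")
fs=lambda p:(150+p[0]/2-.5,p[1]/2-.5); ft=lambda p:(255+(p[0]-340)/4-.5,180+(p[1]-300)/4-.5)
fg=lambda p:(220+(p[0]-340)/4-.5,115+p[1]/4-.5)
print("band",tri([S,T],[fs((88.5,332)),ft((382,331))]),on_z(S,fs((88.5,332)),.176))
print("pin",tri([S,T],[fs((267,305)),ft((394,485))]),on_z(S,fs((267,305)),.09))
print("hub",tri([G,T],[fg((485,147)),(361.5,224)]),on_z(G,fg((485,147)),.046))
e=on_z(S,[fs((75,60)),fs((98.5,555))],.174);print("rail ends",e)
d=e[1]-e[0];print("yaw",np.degrees(np.arctan2(-d[0],d[1])))
e=on_z(S,[fs((72,17)),fs((101,583))],.18);print("clamps",e,e.mean(0))
# spine edges on base top z=.012, and cross-bar ends
e=on_z(S,[fs((148,248)),fs((318,248)),fs((153,335)),fs((318,335))],.012);print(e)
for a,b in((0,1),(2,3)): d=e[b]-e[a];print("yaw",np.degrees(np.arctan2(-d[1],-d[0])))
e=on_z(S,[fs((142,68)),fs((152,485))],.012);d=e[1]-e[0];print("bar yaw",np.degrees(np.arctan2(-d[0],d[1])))
print("bin R/L top edges",on_z(S,[fs((252,122)),fs((205,510))],.075),on_z(T,[(304,270),(331,270),(331,219)],.075))
E
```

```text
band (array([ 0.62780003, -0.02123772,  0.17048846]), np.float64(0.0004359330906175459)) [[ 0.62654579 -0.02234298  0.176     ]]
pin (array([ 0.51758376, -0.0359069 ,  0.07038945]), np.float64(0.0009732997467337487)) [[ 0.520463   -0.03817897  0.09      ]]
hub (array([ 0.52879376, -0.33839766,  0.03306836]), np.float64(0.0007105854213371208)) [[ 0.52842042 -0.34043881  0.046     ]]
rail ends [[ 0.64505907 -0.16071019  0.174     ]
 [ 0.60896732  0.11719829  0.174     ]]
yaw 7.399542723628738
clamps [[ 0.64676669 -0.1788089   0.18      ]
 [ 0.60512078  0.13268155  0.18      ]] [ 0.62594373 -0.02306368  0.18      ]
[[ 0.61075356 -0.05896696  0.012     ]
 [ 0.47983927 -0.07609993  0.012     ]
 [ 0.59947826  0.00882321  0.012     ]
 [ 0.46790965 -0.00842282  0.012     ]]
yaw 7.456018051065231
yaw 7.4677602904552165
bar yaw 7.4489566617096274
bin R/L top edges [[ 0.54708357 -0.15346544  0.075     ]
 [ 0.54180077  0.12583305  0.075     ]] [[ 0.38259472 -0.1503343   0.075     ]
 [ 0.38438013 -0.23403886  0.075     ]
 [ 0.54208138 -0.23295281  0.075     ]]
```

```bash
python3 - <<'E'
from h import *
p=np.array([.519,.334]);psi=np.radians(103.9)
o=[np.pi,0,psi]
robot.move_ptp([*p,.30],o); robot.set_gripper(.04)
print(current_clock(),current_joint_pos().round(2))
print(robot.move_linear([*p,.178],max_speed=.12,max_force=8))
robot.set_gripper(0,grasp_force=35)
print(current_tool_pos(),current_finger_gap(),current_gripper_force(),current_force())
E
```

```text
12.1667 [0.46 0.34 1.4  0.   1.4  0.22]
False
[0.51748231 0.33362394 0.17837013] 0.010354076251621928 34.813082814216614 [-3.73847064 -0.80730551  7.75583067]
```

```bash
python3 - <<'E'
from h import *
psi=np.radians(103.9);p=np.array([.5175,.3337])
print(robot.move_linear([*p,.25],max_speed=.08,max_force=25),current_force())
robot.move_linear([*p,.385],max_speed=.2)
print(current_force(),current_finger_gap())
st=np.radians(7.45);ps=st+np.pi/2
m=np.array([.6265,-.0223]);ey=np.array([-np.sin(st),np.cos(st)])
q=m+.077*ey
robot.move_linear([*q,.385],max_speed=.15,frame=[np.pi,0,ps])
print(current_clock(),current_tool_pos(),current_tool_rot(),current_force())
a=snap("wrist","c1")["img"];b=snap("scene","c2")["img"]
b=cv2.resize(b[130:280,180:380],(512,384))
cv2.imwrite("pics/c.png",cv2.resize(np.hstack([a,b])[...,::-1],(800,300),interpolation=cv2.INTER_AREA))
E
```

```text
False [-0.75861208 -0.34068887 -2.91608795]
[-0.86559121  0.99184497 -2.59767873] 0.00939411173274897
17.9167 [0.61632526 0.05472514 0.38502992] [-3.14152784e+00 -2.60567223e-04  1.70169159e+00] [-0.63567981  0.22326204 -2.63083121]
```

View pics/c.png

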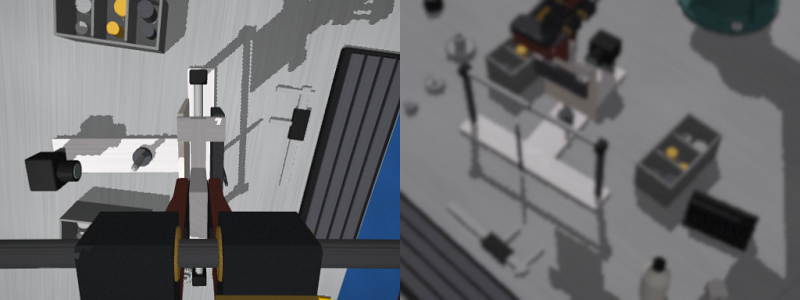

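The plate hangs over the rail with the rail running through the gap between sheet (left) and lip (right), at about (198,100) in the wrist view. The stand is empty. I'll lower the plate and slide it.

```bash
python3 - <<'E'
from h import *
st=np.radians(7.45);m=np.array([.6265,-.0223]);ey=np.array([-np.sin(st),np.cos(st)])
q=m+.077*ey
robot.move_linear([*q,.232],max_speed=.12,max_force=10)
print(current_tool_pos(),current_force())
h=robot.move_linear([*q,.213],max_speed=.02,max_force=4)
z=current_tool_pos()[2];print(h,current_tool_pos(),current_force(),current_clock())
E
```

```text
[0.61712796 0.05407395 0.23288578] [-0.2129053   0.04489987 -2.76126081]
True [0.61641358 0.05407182 0.21976579] [-0.20199741  0.30918886  5.0002627 ] 20.0833
```

```bash
python3 - <<'E'
from h import *
st=np.radians(7.45);m=np.array([.6265,-.0223])
print(robot.move_linear([*m,.2198],max_speed=.05,max_force=20),current_tool_pos(),current_force(),current_finger_gap(),current_clock())
a=snap("wrist","d1")["img"];b=snap("scene","d2")["img"];c=snap("top","d3")["img"]
b=cv2.resize(b[150:250,195:295],(400,400));c=cv2.resize(c[165:245,225:305],(400,400))
cv2.imwrite("pics/d.png",np.vstack([np.hstack([b,c])])[...,::-1])
E
```

```text
False [ 0.6264899  -0.02250564  0.21978594] [-0.28997831  3.08111975  5.00957152] 0.009880994765598285 21.775
```

View pics/d.png

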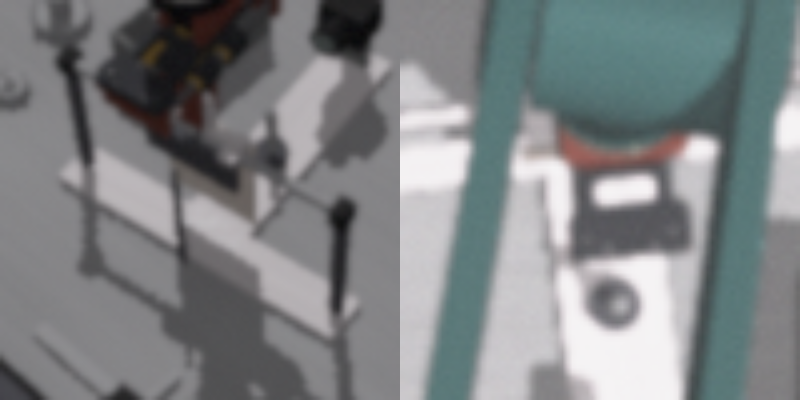

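The scene crop shows the plate hooked on the rail beside the pointer (180,200), with the gripper still on the tab. I'll release it and check from above.

```bash
python3 - <<'E'
from h import *
st=np.radians(7.45);m=np.array([.6265,-.0223])
robot.set_gripper(.035)
robot.move_linear([*m,.30],max_speed=.12)
robot.move_ptp([.555,-.03,.42],[np.pi,0,np.pi+st-2*np.pi])
print(current_clock(),current_joint_pos().round(2))
a=snap("wrist","e1")["img"];b=snap("scene","e2")["img"]
b=cv2.resize(b[150:225,200:300],(512,384),interpolation=cv2.INTER_CUBIC)
cv2.imwrite("pics/e.png",cv2.resize(np.vstack([cv2.resize(a[20:310,80:430],(724,600))]),(724,600))[...,::-1])
cv2.imwrite("pics/e_s.png",b[...,::-1])
E
```

```text
24.7583 [-0.18  0.19  1.34  0.    1.62 -1.88]
```

View pics/e.png

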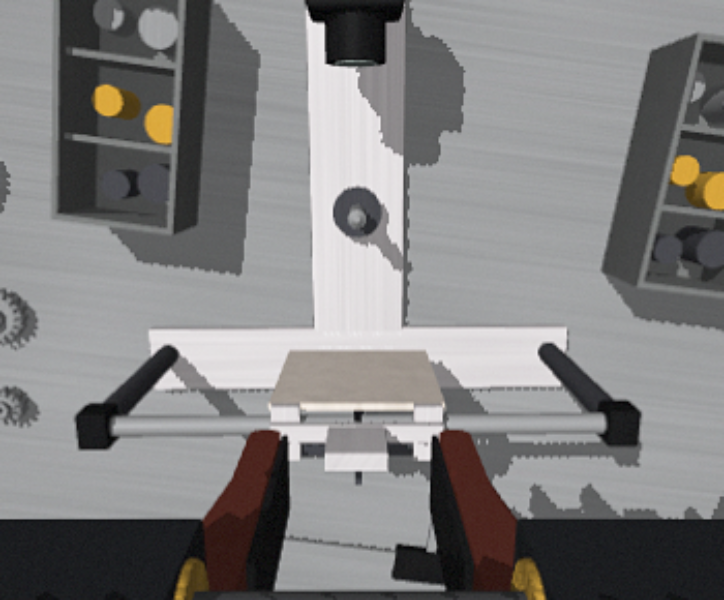

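The plate hangs level, spanning columns 271–442. The clamp midpoint is 358 and the pointer is at 358, so it is centred within about 1 mm. The pin tip is at (357,215). Next I'll take a second view of the gear.

```bash
python3 - <<'E'
from h import *
st=np.radians(7.45);ps=st-np.pi
E1,S=load("e1"),load("ws")
p=(80+357*350/724-.5,20+214*290/600-.5)
print("pin",tri([E1,S],[p,(283,152)]),on_z(E1,p,.09))
robot.set_gripper(.044)
robot.move_ptp([.49,-.34,.30],[np.pi,0,ps])
c=snap("wrist","g1");print(current_clock())
q=proj(c,[[.5285,-.34,.046]])[0];print(q)
x,y=(q-55).astype(int);x,y=max(x,0),max(y,0);print(x,y)
cv2.imwrite("pics/g.png",cv2.resize(c["img"][y:y+110,x:x+110,::-1],None,fx=5,fy=5,interpolation=cv2.INTER_NEAREST))
E
```

```text
pin (array([ 0.51726107, -0.03584215,  0.06666641]), np.float64(0.0012422689272668188)) [[ 0.51480524 -0.03695704  0.09      ]]
26.575
[248.73331498 194.27783556]
193 139
```

View pics/g.png

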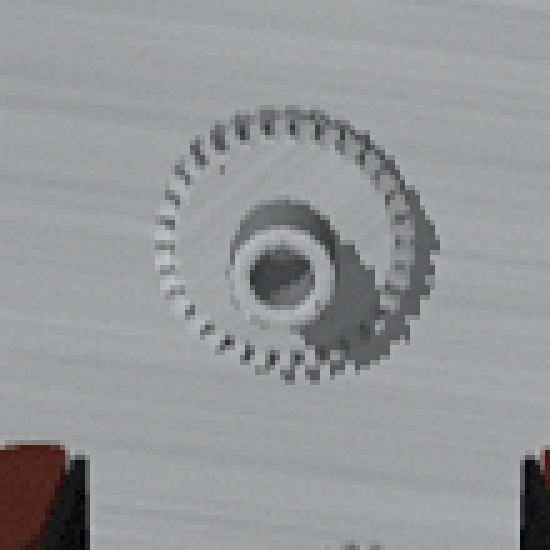

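The hub top is at (283,276) in the crop, which agrees with the earlier position to within 1 px. I'll do a numeric check of the pin tip and hub height, then grasp.

```bash
python3 - <<'E'
from h import *
E1,S,G,W=load("e1"),load("ws"),load("g1"),load("wg")
print("hub",tri([G,W],[(249.1,193.7),(255.75,151.25)]),on_z(G,(249.1,193.7),.046))
pts=[]
for n,c in(("e1",E1),("ws",S)):
    q=proj(c,[.5174,-.0364,.09])[0];b=proj(c,[.5174,-.0364,.02])[0]
    x,y=np.round(q).astype(int);print(n,q.round(1),b.round(1),"f",c["intrinsics"][0,0].round(0),"origin",x-9,y-12)
    print(cv2.cvtColor(c["img"],cv2.COLOR_RGB2GRAY)[y-12:y+12,x-9:x+10])
E
```

```text
hub (array([ 0.5284342 , -0.33980355,  0.04321243]), np.float64(0.00022799577680604615)) [[ 0.5277374  -0.33965994  0.046     ]]
e1 [252.2 125. ] [252.4 121.3] f 344.0 origin 243 113
[[234 194 108  71  75  75  77  78  79  76  79  76  79  81  74  72  92 130
  210]
 [190 112  67  74  77  78  76  77  79  77  77  75  80  77  78  74  71  64
  129]
 [104  72  73  74  78  76  76  76  81  75  81  78  79  79  78  76  74  70
   63]
 [ 68  73  72  78  77  80  77  76  79  76  81  75  78  79  77  76  79  73
   69]
 [ 73  77  75  75  75  78  75  75  79  75  75  77  78  80  77  78  77  75
   69]
 [ 76  78  72  78  77  79  73  76  76  85  90  71  81  80  78  75  77  79
   73]
 [ 80  76  74  77  78  78  74  99  99 100  96  77  75  78  78  75  78  74
   73]
 [ 80  76  72  77  76  75  91 111 106 103  96  85  72  74  77  77  74  75
   75]
 [ 81  76  76  76  77  72 109 133 136 144 129 107  68  60  80  80  77  76
   74]
 [ 77  76  76  74  75  71 131 163 165 172 155 142 109  51  78  77  76  76
   74]
 [ 80  76  74  75  72  92 163 175 171 164 158 148 141  80  58  61  79  76
   75]
 [ 78  76  74  76  75 126 
[... 2326 characters left out ...]
  89  76 137 180 197 221 220 217 218 219 218
  217]
 [114 107  94  94  90  77 142 173 169 197 222 221 219 218 218 220 216 220
  217]
 [121 124 119 120 181 106 205 224 221 219 218 216 215 216 215 215 217 217
  215]
 [178 178 119 119 223 175 217 214 215 215 213 213 212 213 213 214 211 213
  214]
 [216 219 172 172 216 214 211 212 212 212 210 213 213 208 212 210 209 213
  212]
 [214 215 218 218 214 214 215 215 213 216 216 213 215 213 216 213 215 215
  213]
 [216 217 217 218 216 219 218 218 216 218 216 217 216 218 217 217 217 217
  217]
 [217 216 215 216 214 216 216 215 217 216 216 215 214 216 215 216 216 216
  216]
 [213 213 214 214 213 212 215 214 213 214 214 214 214 215 212 213 212 211
  216]]
```

```bash
python3 - <<'E'
from h import *
st=np.radians(7.45);ps=st-np.pi;o=[np.pi,0,ps]
E1,S=load("e1"),load("ws")
print("pin",on_z(E1,(252.2,125.6),.09),on_z(S,(284.4,152.5),.09),tri([E1,S],[(252.2,125.6),(284.4,152.5)]))
g=[.5283,-.3398]
robot.move_ptp([*g,.12],o)
print(robot.move_linear([*g,.0455],max_speed=.08,max_force=8),current_tool_pos())
robot.set_gripper(0,grasp_force=50)
p=current_tool_pos();print(p,current_finger_gap(),current_gripper_force(),current_force())
robot.move_linear([p[0],p[1],.23],max_speed=.1)
print(current_finger_gap(),current_force(),current_torque(),current_clock())
np.save("gz.npy",p)
c=snap("wrist","h1")
E
```

```text
pin [[ 0.51824298 -0.03635625  0.09      ]] [[ 0.5184673  -0.03775022  0.09      ]] (array([ 0.51829013, -0.03673074,  0.08573764]), np.float64(0.0004988079629226877))
False [ 0.52870503 -0.34010938  0.04592488]
[ 0.52850405 -0.33990861  0.04594726] 0.024566696489102605 50.0009567476809 [-0.84952817  0.62518736  3.86599799]
0.02462370501917316 [-0.11401025  0.66640128 -3.39155759] [ 0.09603886 -0.15307031  0.02690828] 30.8667
```

```bash
python3 - <<'E'
from h import *
st=np.radians(7.45);p0=np.load("gz.npy")
t=np.array([.5181,-.0367]); zt=.100+p0[2]
robot.move_linear([*t,.23],max_speed=.15)
robot.move_linear([*t,zt],max_speed=.06,max_force=15)
robot.pause(.3);p=current_tool_pos();print(p,zt,current_tool_rot(),current_force(),current_finger_gap(),current_clock())
c=snap("wrist","i1");s=snap("scene","i2")
R=33e-3;a=np.linspace(0,2*np.pi,8,endpoint=False)
print("pred rim px wrist",proj(c,np.c_[p[0]+R*np.cos(a),p[1]+R*np.sin(a),np.full(8,.116)]).round(0).tolist())
print("plate straps px pred vs e2 scene diff",np.abs(s["img"].astype(int)-load("e2")["img"]).max(2)[150:225,200:300].mean())
q=proj(s,np.c_[p[0]+R*np.cos(a),p[1]+R*np.sin(a),np.full(8,.116)]);print(q.round(0).tolist())
E
```

```text
[ 0.51819993 -0.03672042  0.14612494] 0.14594726348407316 [-3.14149578e+00  3.54098781e-04 -3.01160451e+00] [-0.43687864  0.20604186 -2.27718644] 0.02471849060122919 34.9417
pred rim px wrist [[246.0, 298.0], [290.0, 288.0], [315.0, 251.0], [305.0, 207.0], [262.0, 183.0], [214.0, 196.0], [191.0, 236.0], [205.0, 278.0]]
plate straps px pred vs e2 scene diff 13.9376
[[257.0, 178.0], [263.0, 180.0], [269.0, 178.0], [271.0, 173.0], [269.0, 168.0], [262.0, 166.0], [257.0, 169.0], [254.0, 173.0]]
```

```bash
python3 - <<'E'
from h import *
c,h=load("i1"),load("h1")
p=current_tool_pos()
d=np.abs(c["img"].astype(int)-h["img"]).max(2)
same=(cv2.blur(d.astype(np.float32),(3,3))<14).astype(np.uint8)
# gear rim: first row of the long 'same in both' run above the gripper, column by column
pts=[]
for x in range(186,322,4):
    y=235
    while y>120 and same[y,x]: y-=1
    pts.append((x,y))
print(pts)
for th in (0,):
    a=np.radians(np.arange(0,360,6));r=proj(c,np.c_[p[0]+.033*np.cos(a),p[1]+.033*np.sin(a),np.full(60,.116)])
    up=[(int(x),min(r[np.abs(r[:,0]-x)<5][:,1].min().round(),999)) for x in range(194,314,8)];print("pred",up)
E
```

```text
[(186, 120), (190, 120), (194, 120), (198, 120), (202, 120), (206, 120), (210, 191), (214, 203), (218, 196), (222, 197), (226, 229), (230, 231), (234, 232), (238, 182), (242, 184), (246, 190), (250, 179), (254, 176), (258, 188), (262, 179), (266, 182), (270, 191), (274, 233), (278, 235), (282, 191), (286, 188), (290, 228), (294, 228), (298, 230), (302, 233), (306, 235), (310, 230), (314, 228), (318, 224)]
pred [(194, np.float64(212.0)), (202, np.float64(202.0)), (210, np.float64(198.0)), (218, np.float64(190.0)), (226, np.float64(187.0)), (234, np.float64(185.0)), (242, np.float64(184.0)), (250, np.float64(183.0)), (258, np.float64(183.0)), (266, np.float64(183.0)), (274, np.float64(186.0)), (282, np.float64(189.0)), (290, np.float64(192.0)), (298, np.float64(196.0)), (306, np.float64(205.0))]
```

The visible gear rim matches the level, centred prediction to within a few pixels, so I'm handing in.

```bash
python3 -c "
from workcell import robot, job, read_camera, current_clock, current_joint_pos, current_joint_velocities, current_joint_efforts, current_tool_pos, current_tool_rot, current_force, current_torque, current_finger_gap, current_gripper_force
print(current_clock(),current_joint_velocities().round(3),current_finger_gap());print(job.hand_in())"
```

```text
35.0417 [ 0.001 -0.     0.     0.001  0.001  0.001] 0.024607065492447604
the job is handed in; nothing more can be done
None
```

Handed in at 35 s: the plate hangs on the rail within about 1 mm of centre, and the gear is held over the pin with its underside about 1 cm above the tip. Its level and centring were checked only roughly, from its rim in the wrist image (to about 2 mm).

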